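# Check a brake pedal's free travel on the test stand

### The arm

A 6-joint arm with a two-finger parallel gripper is mounted at the origin on the work surface. World frame = base frame: x ahead of the robot, y to its left, z up, the work surface at z = 0. Lengths are in m, angles in rad, forces in N, time in s.
With the tool pointing down it reaches from about 0.3 to 0.825 m from the base axis. Payload 5.4 kg.
Tool frame: the origin (TCP) lies at the very end of the fingers, on their centre line; the grasp point (between the pads) lies 19 mm behind it; z points along the fingers, x is the direction in which the jaws open and shut, and the axes are right-handed (so a half turn about z gives the same grasp; the last joint's range is limited). The gripper opens to 92 mm and grips with 3 to 60 N. Pads are 20 mm wide; open, the fingers measure 128 mm over their backs; the gripper's body (75 mm by 189 mm) begins 69 mm behind the grasp point.
Start: joints at [-0.21, 0.158, 1.597, -0, 1.386, -0.21], TCP at [0.575, -0, 0.215] pointing down, gripper open.
Joint ranges: [-2.91, 2.91], [-0.94, 2.29], [0.18, 2.7], [-1.29, 4.43], [0.17, 2.64], [-3, 3]. Speed limits (rad/s): [2.57, 2.57, 3.14, 3.14, 3.14, 3.14].

### API

Orientations are given as a rotation vector (axis times angle).
In Python, from workcell import bot gives the robot as it stands. Calls block until the motion is done:
- bot.goto(position, orientation): joint-space move of the TCP to a pose.
- bot.line_to(position, rot=None, max_speed=0.15): straight line of the TCP; rot=None keeps the orientation; max_speed is the mean speed in m/s.
- bot.set_joints(angles): joint-space move.
- bot.set_gripper(opening, newtons=None): opening from 0.0 (shut) to 1.0 (fully open); newtons is the grip in N (None keeps the last); returns when the fingers have stopped.
- bot.hold(seconds).
- bot.inverse_kinematics(position, orientation): joint angles nearest the present ones, or None.
- bot.read_camera(name): name is "scene" or "side" or "wrist"; returns a dict with "pixels" (384x512x3 uint8, blue, green, red), "fx", "fy", "cx", "cy" (pixels), "R" (3x3) and "t" (3): a world point X has camera coordinates R X + t. Camera axes: x right, y down, z forward; pixel columns grow to the right and rows downward; lengths in m; the calibration is good to about 2 mm. A picture is of the moment at which its call begins. There is no depth.
A pose or a line that the arm cannot do raises bot.MotionError and nothing moves.
- bot.job_done(): hands the job in, once; it reports no verdict.
Readings, each from a call of its own:
- bot.current_clock(): time.
- bot.current_joints(): joint angles.
- bot.current_joint_vel(): joint speeds.
- bot.current_effort(): joint torques, N m.
- bot.current_ee_pos(): TCP position.
- bot.current_tool_rot(): TCP orientation.
- bot.current_contact_force(): force on the tool from outside, world axes, zero at the start.
- bot.current_ft_torque(): the same for the moment, N m.
- bot.current_opening(): opening from 0.0 (shut) to 1.0 (fully open).
Only numpy, scipy, OpenCV 4.12 (cv2) and the standard library are available. Lean on these libraries where they do the work, as an engineer would, in place of code of your own. Each camera call takes 0.05 s, during which the arm holds its last target.

### The job

Check the free travel of the brake pedal on the test stand: push the orange marker gently down its post until it sits on the pedal's tail, then press the pedal pad down slowly until the resistance clearly firms up, hold it there for a second without forcing it, and ease the pedal back up so that the marker is left showing the travel. If the marker's needle then stands in the green press the green button, if it stands in the red press the red one. Leave the emergency stop and everything else lying about undisturbed.

Things in the scene. Friction and masses are not known exactly. Their poses are not given: they have to be found in the camera images.
- marker (a joint): height in m of the orange drag marker on its upright post: 0 with its foot on the roller at the tail of the resting pedal, growing upwards, to 0.045. It slides stiffly (3 N), stays where left, and stops firmly on the tail when pushed down. The rising tail carries it up by 2/3 of the pad's descent. Its black needle shows on the scale: green from 0 to 0.013, red above (0.013 is 20 mm of pad descent).
- marker_cap (a point): centre of the flat top of the marker's round orange cap, 28 mm across, to be pushed from above. 213 mm above the table with the marker at 0, and as much higher as the marker is up. The cap is straight over the pedal's tail. The 14 mm square steel post stands 38 mm from the cap's centre, away from the pad, with the white scale plate (44 mm wide) beyond it; both reach up to 245 mm above the table.
- pedal (a joint): angle of the black pedal arm in rad: 0 at rest (arm level), growing as the pad goes down, to 0.30. A return spring brings it back to 0.
- pedal_pad (a point): centre of the top face of the ribbed black rubber pad, 50 mm along the arm by 62 mm across, 192 mm above the table at rest. Pressing takes 5 to 7 N in the free travel; then, 9 to 32 mm down (not known beforehand), the arm meets the push rod and the force climbs by about 3 N per mm. 4 to 12 N above the free-travel force is firmed up; 18 N above it is too much.
- pivot (a point): the pedal's pivot, 166 mm above the table. Its x axis points along the level arm from pad to tail, z up. Pad centre at x = -180 mm, tail roller and marker cap at x = +120 mm, post at x = +158 mm. The stand's dark base plate (x from -220 to +190 mm, 130 mm wide) is fixed on the slotted aluminium plate, whose top is 16 mm above the table.
- brake_cylinder: the upright brake master cylinder on the stand, 36 mm across, under the arm 80 mm from the pivot on the pad's side; origin at the middle of its underside. The arm meets its sprung push rod, whose length is hand-set, so that the gap to the arm differs each time.
- pass_button (a joint): travel of the green button, 0 up to 0.006 m fully down. It takes about 5 N and springs back; pressed means further down than 0.004.
- pass_button_top (a point): centre of the top face of the green button (pass), 28 mm across, on a grey box 72 mm square; 90 mm above the table when up.
- reject_button (a joint): travel of the red button, as for the green one.
- reject_button_top (a point): centre of the top face of the red button (reject), 28 mm across, on a grey box 72 mm square like the green one's; 90 mm above the table when up. The two boxes may stand in either order.
- estop_box: an emergency-stop box, 90 by 72 mm, 104 mm above the table, with a large red mushroom head on a yellow ring, at the far left of the plate; not to be touched. Origin under its middle.
- nut_center (a point): centre of a brass lock nut, 24 mm across, 10 mm thick, lying on the stand's base plate; bystander.
- screwdriver_mid (a point): a screwdriver lying on the plate; a bystander; point at its middle.
- wrench_mid (a point): a steel spanner lying on the plate; a bystander; point at its middle.
- fluid_bottle_mid (a point): a blue brake-fluid bottle with yellow cap, 60 mm across, 150 mm tall; a bystander; point at its middle.
- screw_jar_mid (a point): a small glass jar with steel lid, 52 mm across, 60 mm tall; a bystander; point at its middle.
- mug_mid (a point): a white mug, 76 mm across, 90 mm tall; a bystander; point at its middle.
- gearmotor_mid (a point): a small gearmotor with black body and neon-yellow pulley, about 160 by 62 by 62 mm; a bystander; point at its middle.
- parts_tray_mid (a point): a blue divided parts tray, 160 by 110 by 35 mm; a bystander; point at its middle.
- test_stand: the whole pedal test stand (base plate, arm, marker, post); origin under the base plate at the pivot's x and y, on the slotted plate 16 mm above the table; axes as for the pivot point.

How it is judged:
By the outcome, as a careful person would: the job done as asked, in the order asked, and still so for the second after the job is handed in, with the robot touching nothing.
It also fails if it takes over 58 s, if anything falls off the work surface, if the arm or the gripper's body presses on something with over 40 N, if the wrist force passes 120 N, or if a joint passes its speed limit or range.

## Working session

There is one attempt and no reset: what is moved stays moved. The work goes in short steps, each a Python script; the robot and the scene stay as the last script left them, time stands still between calls to the robot, and variables do not carry over. Pictures are saved under pics/ and viewed, and the job is handed in when it is done.

```bash
ls; mkdir -p pics; python3 - <<'E'
from workcell import bot
import cv2, numpy as np
for n in ["scene","side","wrist"]:
    c=bot.read_camera(n)
    cv2.imwrite(f"pics/{n}0.png",cv2.resize(c["pixels"],None,fx=1.5,fy=1.5,interpolation=cv2.INTER_CUBIC))
    R=np.array(c["R"]);print(n,c["fx"],c["fy"],c["cx"],c["cy"],"cam at",-R.T@np.array(c["t"]),R[2])
print(bot.current_clock(),bot.current_contact_force(),bot.current_tool_rot())
E
```

```text
pics
scene 411.46027192551236 411.46027192551236 251.4549897575849 189.5977330934746 cam at [ 1.23792547 -0.32582542  0.91801023] [-0.64361542  0.27999544 -0.7122933 ]
side 395.22249132418375 395.22249132418375 258.74001074160185 185.96885325176777 cam at [ 0.22686136 -0.84860037  0.74066805] [ 0.30452147  0.78127262 -0.54486674]
wrist 324.1145220864172 324.1145220864172 255.22142574495575 192.16953300901943 cam at [0.57464206 0.07345082 0.38388012] [-0.00173292 -0.2557145  -0.96675079]
0.15 [ 0.44922399  0.23755495 -0.1097696 ] [-3.14131649e+00 -3.99388843e-05  2.13511150e-03]
```

View pics/scene0.png

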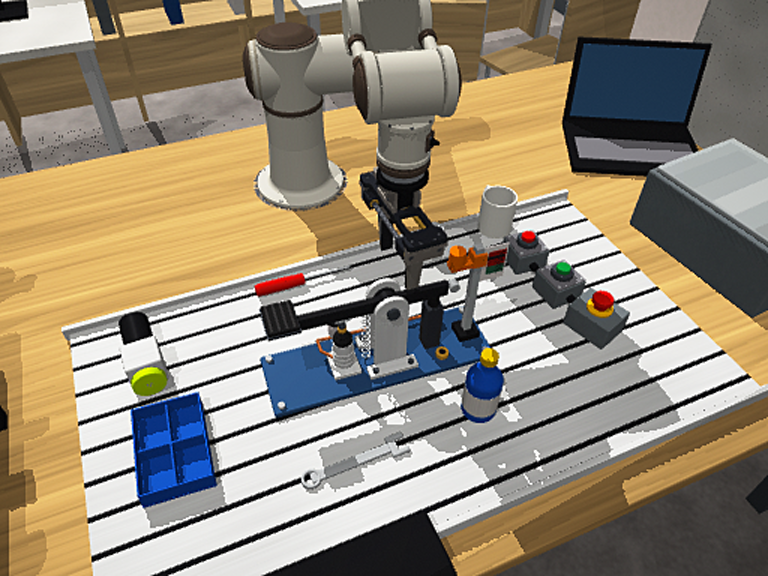

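View pics/side0.png

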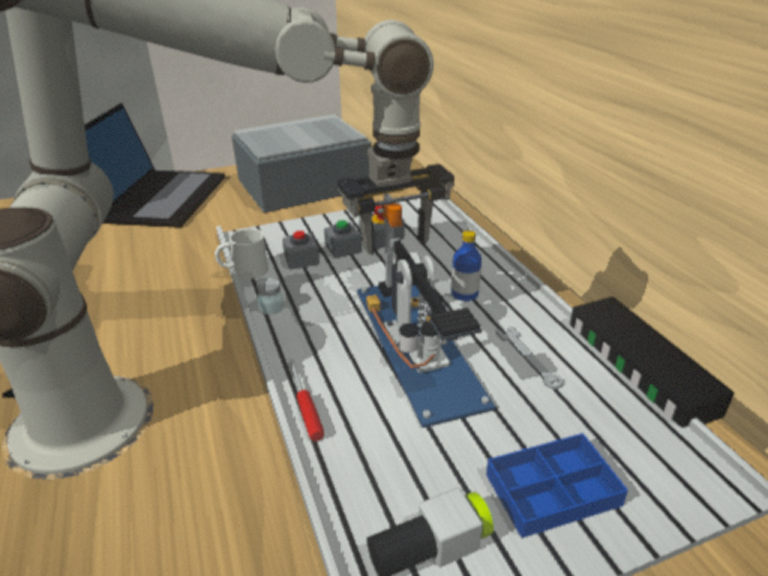

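View pics/wrist0.png

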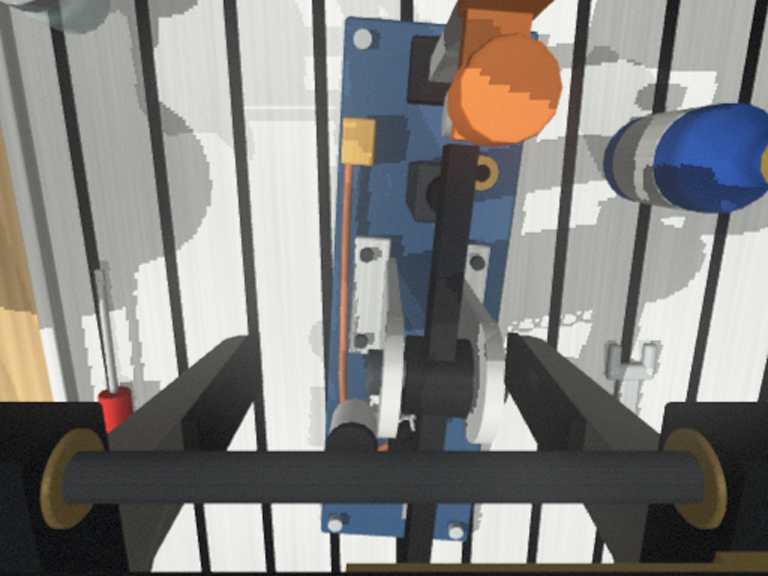

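The scene view shows the pad near (280,318), the cap near (458,258), the red button at (527,238), green at (563,268), and the e-stop at (602,300), all in 1.5x pixels. I'll zoom in to measure them.

```bash
python3 - <<'E'
from workcell import bot
import cv2, numpy as np
c=bot.read_camera("scene")["pixels"];s=bot.read_camera("side")["pixels"]
cv2.imwrite("pics/z_scene.png",cv2.resize(c[110:270,165:415],None,fx=3.2,fy=3.2,interpolation=cv2.INTER_CUBIC))
cv2.imwrite("pics/z_side.png",cv2.resize(s[125:290,180:350],None,fx=3.6,fy=3.6,interpolation=cv2.INTER_CUBIC))
E
```

```text
(no output)
```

View pics/z_scene.png

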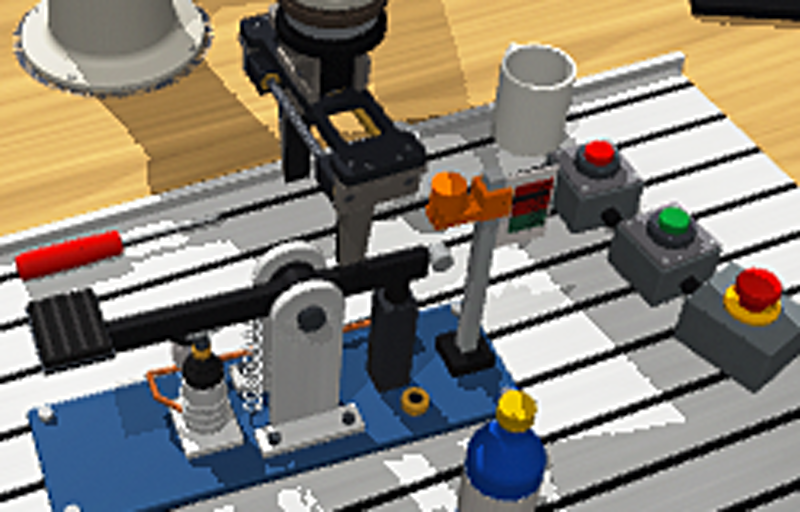

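View pics/z_side.png

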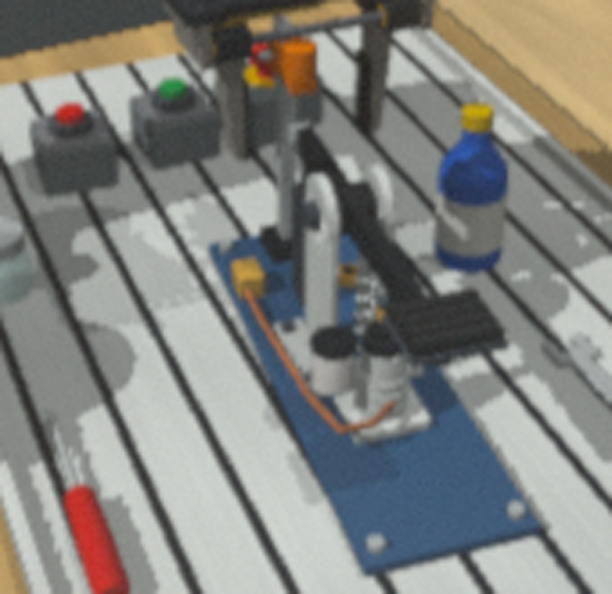

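```bash
cat > h.py <<'E'
from workcell import bot
import cv2, numpy as np
def ray(c,p):
    R=np.array(c["R"]);t=np.array(c["t"]);d=R.T@np.array([(p[0]-c["cx"])/c["fx"],(p[1]-c["cy"])/c["fy"],1.])
    return -R.T@t,d/np.linalg.norm(d)
def onz(c,p,z):
    o,d=ray(c,p);return o+d*(z-o[2])/d[2]
def tri(*cp):
    A=np.zeros((3,3));b=np.zeros(3);rs=[ray(c,p) for c,p in cp]
    for o,d in rs:
        P=np.eye(3)-np.outer(d,d);A+=P;b+=P@o
    X=np.linalg.solve(A,b);return X,[float(np.linalg.norm((np.eye(3)-np.outer(d,d))@(X-o))) for o,d in rs]
def proj(c,X):
    q=np.array(c["R"])@np.array(X)+np.array(c["t"]);return np.array([c["fx"]*q[0]/q[2]+c["cx"],c["fy"]*q[1]/q[2]+c["cy"]])
def blobs(img,lo,hi,amin=8):
    h=cv2.cvtColor(img,cv2.COLOR_BGR2HSV);m=cv2.inRange(h,np.array(lo),np.array(hi))
    n,l,st,ce=cv2.connectedComponentsWithStats(m)
    return [(tuple(map(int,st[i])),ce[i].round(1)) for i in range(1,n) if st[i][4]>=amin],m
E
python3 - <<'E'
from h import *
np.set_printoptions(precision=4,suppress=True)
C={n:bot.read_camera(n) for n in ["scene","side","wrist"]}
for n in C:
    im=C[n]["pixels"]
    print(n,"orange",blobs(im,(7,170,120),(16,255,255),40)[0])
    print(n,"green",blobs(im,(55,120,70),(80,255,255))[0])
    print(n,"red",[b for b in blobs(im,(0,190,120),(4,255,255),20)[0]])
S,D=C["scene"],C["side"]
f=lambda x,y:(165+x/3.2-.34,110+y/3.2-.34)
g=lambda x,y:(180+x/3.6-.36,125+y/3.6-.36)
print("pad scene",[onz(S,f(*p),.192) for p in [(30,297),(95,289),(114,348),(43,361)]])
print("pad side",[onz(D,g(*p),.192) for p in [(385,306),(478,292),(506,338),(412,356)]])
print("cap",tri((S,f(449,183)),(D,g(298,47))))
print("green",onz(S,f(674,219),.09),onz(D,g(173,87),.09))
print("red",onz(S,f(599,152),.09),onz(D,g(70,111),.09))
E
```

```text
scene orange [((298, 164, 27, 16, 266), array([310.3, 171.8]))]
scene green [((370, 175, 11, 8, 62), array([375.2, 178.4]))]
scene red [((348, 154, 9, 7, 45), array([351.9, 156.7])), ((170, 182, 33, 14, 216), array([186. , 188.6])), ((396, 194, 13, 11, 103), array([402. , 198.6]))]
side orange [((257, 136, 10, 15, 103), array([261.7, 142.1]))]
side green [((225, 148, 6, 4, 23), array([227.4, 149.4])), ((392, 221, 5, 9, 31), array([394. , 224.9])), ((411, 238, 5, 9, 36), array([413.1, 241.9])), ((432, 256, 6, 11, 51), array([434.4, 261.2]))]
side red [((199, 261, 12, 28, 134), array([204.3, 274.1]))]
wrist orange [((315, 7, 48, 60, 926), array([336.6,  32.9])), ((298, 39, 37, 57, 510), array([307.2,  72.1]))]
wrist green []
wrist red []
pad scene [array([ 0.5507, -0.2289,  0.192 ]), array([ 0.5615, -0.1815,  0.192 ]), array([ 0.6227, -0.1864,  0.192 ]), array([ 0.6149, -0.2371,  0.192 ])]
pad side [array([ 0.5561, -0.1808,  0.192 ]), array([ 0.619, -0.19 ,  0.192]), array([ 0.6119, -0.2402,  0.192 ]), array([ 0.5496, -0.2341,  0.192 ])]
cap (array([0.6065, 0.0907, 0.2444]), [0.0009914370585069323, 0.000991437058506872])
green [0.5847 0.3517 0.09  ] [0.578  0.3507 0.09  ]
red [0.479  0.3394 0.09  ] [0.4719 0.3418 0.09  ]
```

```bash
python3 - <<'E'
from h import *
np.set_printoptions(precision=4,suppress=True)
C={n:bot.read_camera(n) for n in ["scene","side","wrist"]}
S,D,W=C["scene"],C["side"],C["wrist"]
f=lambda x,y:(165+x/3.2-.34,110+y/3.2-.34)
g=lambda x,y:(180+x/3.6-.36,125+y/3.6-.36)
cap=np.array([.6065,.0907,.2444]); w=(510/1.5,84/1.5)
print(proj(W,cap)*1.5, [X for X in [tri((S,f(449,183)),(D,g(298,47)),(W,w))]], tri((S,f(449,183)),(W,w)))
print(bot.current_clock())
from scipy.spatial.transform import Rotation as Ro
rot=(Ro.from_euler('z',-0.068)*Ro.from_euler('x',np.pi)).as_rotvec()
bot.line_to([.575,0,.30],max_speed=.25)
bot.set_gripper(0.0)
bot.line_to([.6065,.091,.275],rot=rot,max_speed=.2)
print(bot.current_clock(),bot.current_ee_pos(),bot.current_contact_force(),bot.current_opening())
for n in C:
    im=bot.read_camera(n)["pixels"]
    cv2.imwrite(f"pics/{n}1.png",cv2.resize(im[80:280,150:430] if n!="wrist" else im,None,fx=2 if n!="wrist" else 1,fy=2 if n!="wrist" else 1,interpolation=cv2.INTER_CUBIC))
E
```

```text
[500.4217  93.3582] [(array([0.6074, 0.0918, 0.2445]), [0.0018331131063537686, 0.001084767958921927, 0.001889656506833868])] (array([0.6081, 0.0914, 0.2447]), [0.0017457851070161066, 0.0017457851070161563])
0.55
3.0417 [0.6065 0.0905 0.2751] [ 0.3766 -0.2532  0.5678] -0.0009784669492558812
```

```bash
python3 -c "
import cv2,numpy as np
a=cv2.imread('pics/scene1.png');b=cv2.imread('pics/side1.png');print(a.shape)
cv2.imwrite('pics/both1.png',np.vstack([a[:300],b[:300]]))"
```

```text
(400, 560, 3)
```

View pics/both1.png

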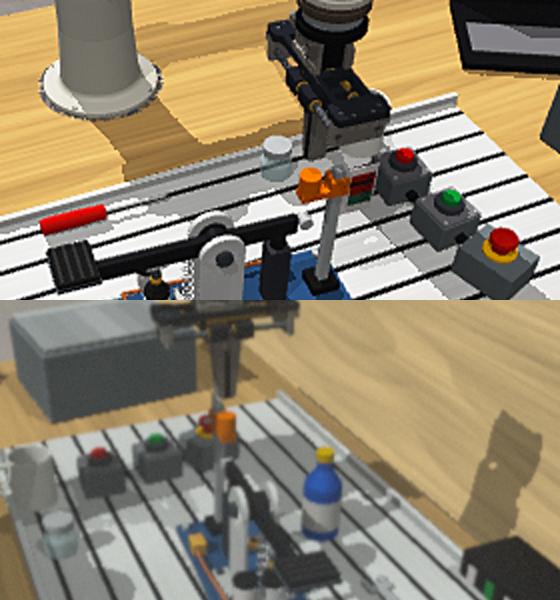

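View pics/wrist1.png

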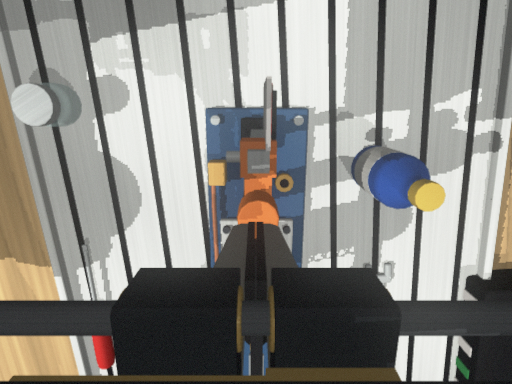

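```bash
python3 - <<'E'
from h import *
np.set_printoptions(precision=4,suppress=True)
W=bot.read_camera("wrist");S=bot.read_camera("scene");D=bot.read_camera("side")
cap=np.array([.6070,.0912,.2444]);u=np.array([.068,.9977,0]);v=np.array([.9977,-.068,0])
for c,n in((W,"w"),(S,"s"),(D,"d")):
    im=c["pixels"].copy(); o=proj(c,cap); 
    im=cv2.resize(im,None,fx=4,fy=4,interpolation=cv2.INTER_CUBIC)
    for a in np.linspace(0,6.28,40):
        p=(proj(c,cap+.014*(np.cos(a)*u+np.sin(a)*v))+.5)*4; cv2.circle(im,tuple(p.astype(int)),1,(255,0,255),-1)
    p=(proj(c,bot.current_ee_pos())+.5)*4; cv2.circle(im,tuple(p.astype(int)),4,(255,255,0),-1)
    x,y=(o*4).astype(int); x=max(x,130);y=max(y,140)
    cv2.imwrite(f"pics/t{n}.png",im[y-140:y+140,x-130:x+130])
ims=[cv2.imread(f"pics/t{n}.png") for n in "wsd"];cv2.imwrite("pics/t.png",np.hstack(ims))
E
```

```text
(no output)
```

View pics/t.png

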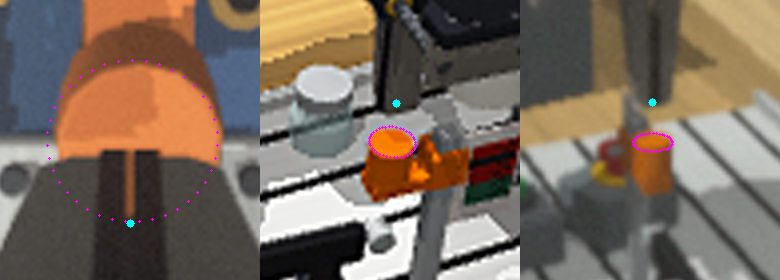

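The projected cap rim fits in all three views, and the TCP is over its centre. Next I push the marker down.

```bash
python3 - <<'E'
from h import *
bot.line_to([.607,.0912,.250],max_speed=.05)
F0=bot.current_contact_force()[2];print("F0",F0,bot.current_clock())
z=.250;log=[]
while z>.208:
    z-= .002 if z>.2175 else .0005
    bot.line_to([.607,.0912,z],max_speed=.02)
    f=bot.current_contact_force()[2]-F0
    log.append((round(z,4),round(float(bot.current_ee_pos()[2]),4),round(float(f),1),round(bot.current_clock(),2)))
    if f>7.0: break
for l in log: print(l)
E
```

```text
F0 -0.2486221894813055 3.9917
(0.248, 0.2481, 0.0, 4.24)
(0.246, 0.2462, 0.4, 4.49)
(0.244, 0.2441, 1.2, 4.74)
(0.242, 0.2419, 1.3, 4.99)
(0.24, 0.2397, 1.8, 5.24)
(0.238, 0.2377, 1.1, 5.49)
(0.236, 0.2357, 1.0, 5.74)
(0.234, 0.2337, -0.1, 5.99)
(0.232, 0.2317, 1.1, 6.24)
(0.23, 0.2298, 0.7, 6.49)
(0.228, 0.2278, 1.0, 6.74)
(0.226, 0.2258, 0.7, 6.99)
(0.224, 0.2238, 0.9, 7.24)
(0.222, 0.2218, 0.6, 7.49)
(0.22, 0.2197, 1.2, 7.74)
(0.218, 0.2178, 0.9, 7.99)
(0.216, 0.2157, 0.9, 8.24)
(0.2155, 0.2155, 1.9, 8.49)
(0.215, 0.2151, 2.2, 8.74)
(0.2145, 0.2145, 2.6, 8.99)
(0.214, 0.2139, 2.0, 9.24)
(0.2135, 0.2134, 1.9, 9.49)
(0.213, 0.2132, 3.5, 9.74)
(0.2125, 0.2131, 5.4, 9.99)
(0.212, 0.213, 7.3, 10.24)
```

```bash
python3 - <<'E'
from h import *
bot.line_to([.607,.0912,.222],max_speed=.04)
bot.line_to([.607,.0912,.27],max_speed=.15)
bot.line_to([.586,-.209,.25],max_speed=.25)
bot.line_to([.586,-.209,.205],max_speed=.12)
print(bot.current_clock(),bot.current_ee_pos(),bot.current_contact_force())
c,u=np.array([.607,.0912,.213]),np.array([.068,.9977,0])
ims=[]
for n in("scene","side"):
    C=bot.read_camera(n);im=cv2.resize(C["pixels"],None,fx=4,fy=4,interpolation=cv2.INTER_CUBIC)
    for P,col in((c,(255,0,255)),(np.array(bot.current_ee_pos()),(255,255,0)),(np.array([.586,-.209,.192]),(0,255,255))):
        p=(proj(C,P)+.5)*4; cv2.circle(im,tuple(p.astype(int)),4,col,-1)
    for q in((c),(np.array([.586,-.209,.192]))):
        x,y=(proj(C,q)*4).astype(int); ims.append(im[y-150:y+150,x-200:x+200])
cv2.imwrite("pics/t2.png",np.vstack([np.hstack(ims[:2]),np.hstack(ims[2:])]))
E
```

```text
12.9917 [ 0.58613963 -0.2086089   0.2051937 ] [ 0.07919954 -0.75298968  0.64806535]
```

View pics/t2.png

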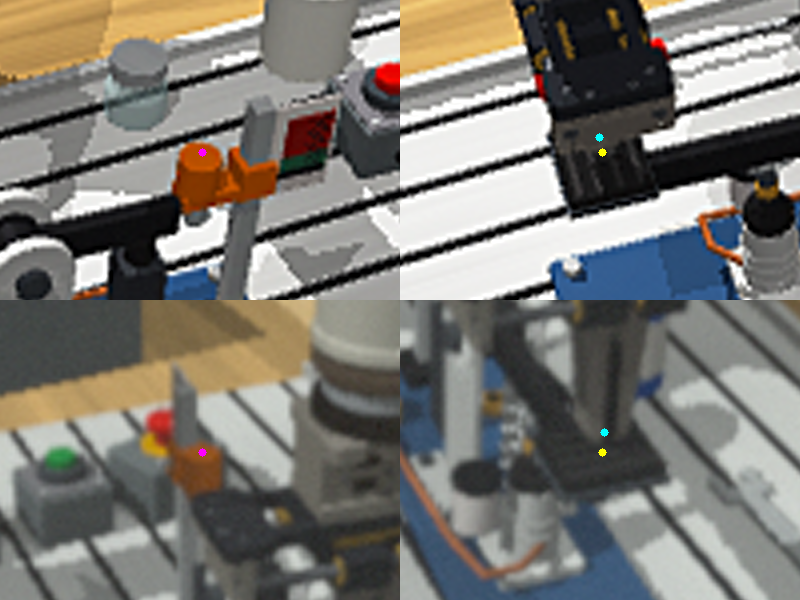

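The marker sits on the tail and the fingers are centred over the pad. Next I press slowly.

```bash
python3 - <<'E'
from h import *
bot.line_to([.586,-.209,.196],max_speed=.04)
F0=np.mean([bot.current_contact_force()[2] for _ in range(5)]);print("F0",F0,bot.current_clock())
z=.196;L=[]
why="end"
while z>.150:
    z-=.001 if z>.186 else .0005
    bot.line_to([.586,-.209,z],max_speed=.02)
    f=float(bot.current_contact_force()[2]-F0); ez=float(bot.current_ee_pos()[2])
    L.append((z,ez,f,bot.current_clock()))
    prev=[l[2] for l in L if l[1]<.189 and l[0]>z+.005]
    base=np.median(prev[-12:]) if len(prev)>=3 else 6.
    if f>base+7.0: why="firm";break
bot.hold(1.2)
print(why,base,"after hold",bot.current_contact_force()[2]-F0,bot.current_ee_pos(),bot.current_clock())
for l in L: print("%.4f %.4f %.1f %.2f"%l)
open("F0.txt","w").write(str(F0))
E
```

```text
F0 0.019955124411516208 13.4667
firm 6.359148989478999 after hold 13.316599820921542 [ 0.58618405 -0.21098306  0.16685212] 28.1667
0.1950 0.1951 0.0 13.72
0.1940 0.1939 0.5 13.97
0.1930 0.1929 0.2 14.22
0.1920 0.1924 2.1 14.47
0.1910 0.1916 4.7 14.72
0.1900 0.1906 5.5 14.97
0.1890 0.1897 3.5 15.22
0.1880 0.1887 5.8 15.47
0.1870 0.1877 5.3 15.72
0.1860 0.1868 4.6 15.97
0.1855 0.1863 5.2 16.22
0.1850 0.1859 4.9 16.47
0.1845 0.1854 6.2 16.72
0.1840 0.1850 6.3 16.97
0.1835 0.1844 5.5 17.22
0.1830 0.1840 6.0 17.47
0.1825 0.1835 5.9 17.72
0.1820 0.1830 6.2 17.97
0.1815 0.1825 6.6 18.22
0.1810 0.1820 5.9 18.47
0.1805 0.1815 6.4 18.72
0.1800 0.1810 7.2 18.97
0.1795 0.1806 5.2 19.22
0.1790 0.1801 6.1 19.47
0.1785 0.1796 6.7 19.72
0.1780 0.1791 6.9 19.97
0.1775 0.1786 6.3 20.22
0.1770 0.1781 6.7 20.47
0.1765 0.1776 5.9 20.72
0.1760 0.1772 6.3 20.97
0.1755 0.1767 5.9 21.22
0.1750 0.1762 7.2 21.47
0.1745 0.1757 5.9 21.72
0.1740 0.1752 5.9 21.97
0.1735 0.1747 6.4 22.22
0.1730 0.1742 7.1 22.47
0.1725 0.1737 6.1 22.72
0.1720 0.1732 5.7 22.97
0.1715 0.1727 7.8 23.22
0.1710 0.1723 6.6 23.47
0.1705 0.1717 5.9 23.72
0.1700 0.1713 7.2 23.97
0.1695 0.1708 6.3 24.22
0.1690 0.1703 7.0 24.47
0.1685 0.1698 8.1 24.72
0.1680 0.1694 6.8 24.97
0.1675 0.1690 7.3 25.22
0.1670 0.1687 8.4 25.47
0.1665 0.1684 10.2 25.72
0.1660 0.1680 9.3 25.97
0.1655 0.1678 11.7 26.22
0.1650 0.1674 12.0 26.47
0.1645 0.1671 11.7 26.72
0.1640 0.1669 14.0 26.97
```

The pedal firmed up at about +6.6 N and held steady. Next I ease it back and read the marker.

```bash
python3 - <<'E'
from h import *
bot.line_to([.586,-.210,.198],max_speed=.012)
bot.line_to([.586,-.210,.27],max_speed=.15)
print(bot.current_clock(),bot.current_contact_force())
ims=[]
for n in("scene","side"):
    C=bot.read_camera(n);im=cv2.resize(C["pixels"],None,fx=6,fy=6,interpolation=cv2.INTER_CUBIC)
    x,y=(proj(C,[.607,.105,.225])*6).astype(int); 
    for h,col in((0,(255,0,255)),(.013,(0,255,255)),(.0175,(255,255,0))):
        p=(proj(C,[.607,.0912,.213+h])+.5)*6; cv2.circle(im,tuple(p.astype(int)),3,col,-1)
    ims.append(im[y-200:y+200,x-200:x+200])
cv2.imwrite("pics/t3.png",np.hstack(ims))
C=bot.read_camera("scene");cv2.imwrite("pics/s3.png",C["pixels"])
E
```

```text
31.7833 [ 0.2632542  -0.50039575 -0.01049277]
```

View pics/t3.png

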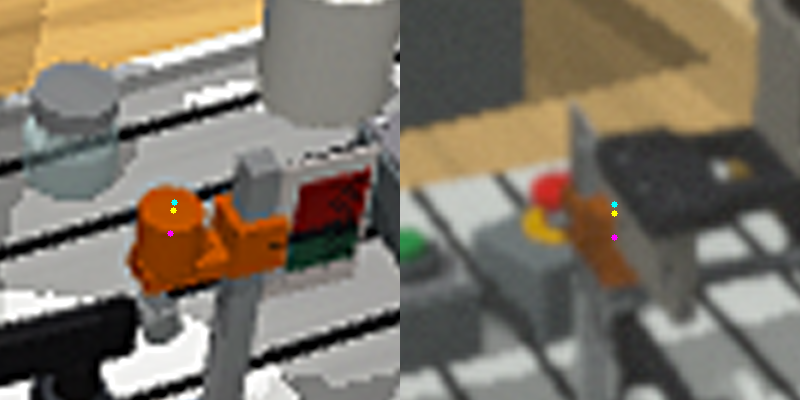

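View pics/s3.png

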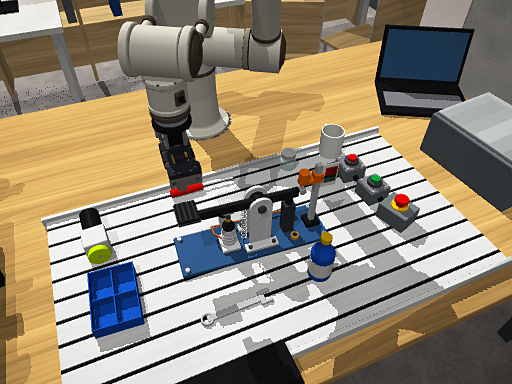

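The cap top matches a marker height of about 0.018. That agrees with the 25.5 mm contact descent, so it is in the red. I'll hover near the red button and refine its position with the wrist camera.

```bash
python3 - <<'E'
from h import *
np.set_printoptions(precision=4,suppress=True)
bot.line_to([.53,.06,.28],max_speed=.3)
bot.line_to([.476,.30,.20],max_speed=.25)
bot.hold(.2)
print(bot.current_clock(),bot.current_ee_pos())
W=bot.read_camera("wrist");im=W["pixels"]
cv2.imwrite("pics/w4.png",cv2.resize(im,None,fx=1.5,fy=1.5))
h=cv2.cvtColor(im,cv2.COLOR_BGR2HSV)
m=cv2.inRange(h,np.array((0,150,80)),np.array((6,255,255)))|cv2.inRange(h,np.array((174,150,80)),np.array((180,255,255)))
n,l,st,ce=cv2.connectedComponentsWithStats(m)
for i in range(1,n):
    if st[i][4]>30: print(st[i],ce[i],onz(W,ce[i],.09))
print("proj est",proj(W,[.4755,.3405,.09])*1.5)
S=bot.read_camera("scene");cv2.imwrite("pics/s4.png",cv2.resize(S["pixels"][100:260,250:450],None,fx=4,fy=4))
E
```

```text
34.3833 [0.4766 0.2992 0.2005]
[ 476   68   36   49 1332] [496.9264  93.6479] [0.6821 0.369  0.09  ]
[233 123  31  31 715] [248.0699 138.165 ] [0.4735 0.3466 0.09  ]
proj est [376.2701 217.6124]
```

View pics/w4.png

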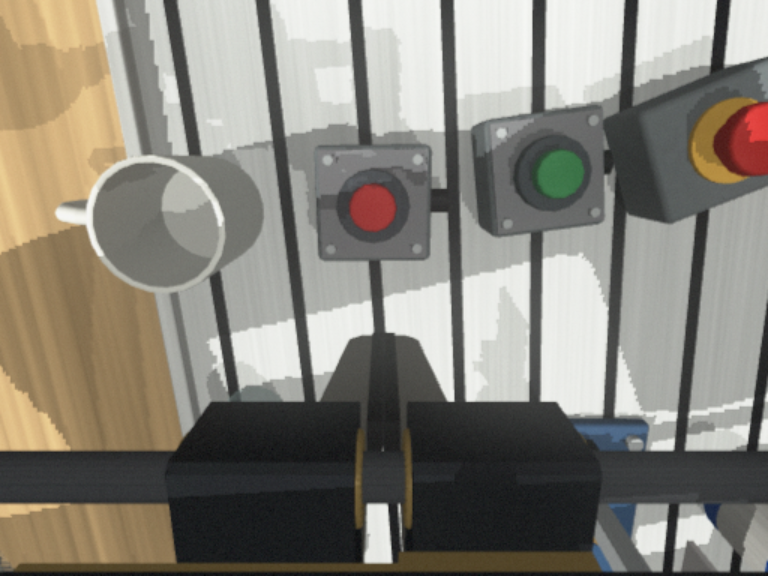

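View pics/s4.png

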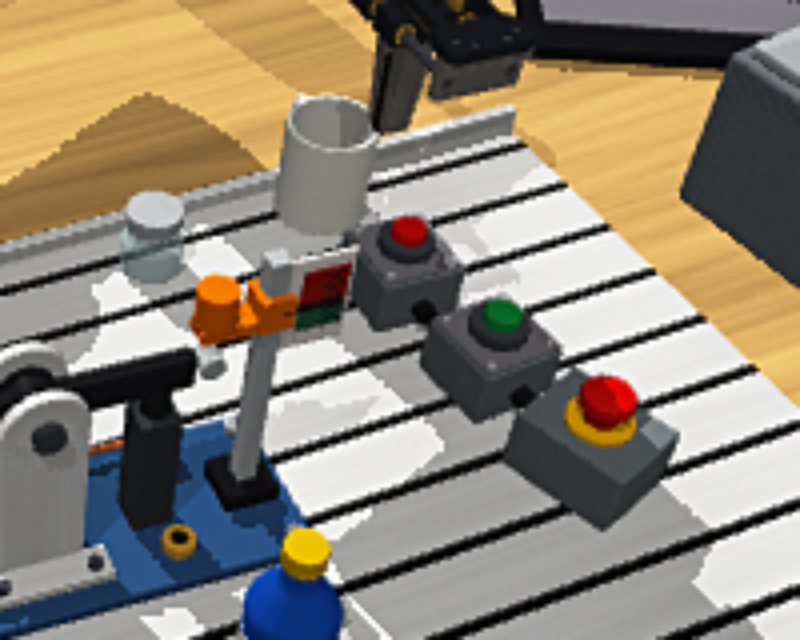

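```bash
python3 - <<'E'
from h import *
p=[.4742,.3450]
bot.line_to([*p,.12],max_speed=.12)
bot.line_to([*p,.095],max_speed=.05)
F0=bot.current_contact_force()[2];z=.095
while z>.081:
    z-=.001;bot.line_to([*p,z],max_speed=.02)
    f=bot.current_contact_force()[2]-F0;ez=bot.current_ee_pos()[2]
    print("%.4f %.4f %.1f %.2f"%(z,ez,f,bot.current_clock()))
    if ez<.0848 or f>20: break
bot.hold(.3)
S=bot.read_camera("scene");cv2.imwrite("pics/s5.png",cv2.resize(S["pixels"][100:260,250:450],None,fx=4,fy=4))
E
```

```text
0.0940 0.0942 0.5 36.30
0.0930 0.0929 -0.4 36.55
0.0920 0.0919 0.5 36.80
0.0910 0.0909 0.5 37.05
0.0900 0.0903 2.3 37.30
0.0890 0.0892 3.4 37.55
0.0880 0.0881 3.7 37.80
0.0870 0.0871 4.1 38.05
0.0860 0.0861 4.2 38.30
0.0850 0.0852 5.2 38.55
0.0840 0.0844 6.9 38.80
```

View pics/s5.png

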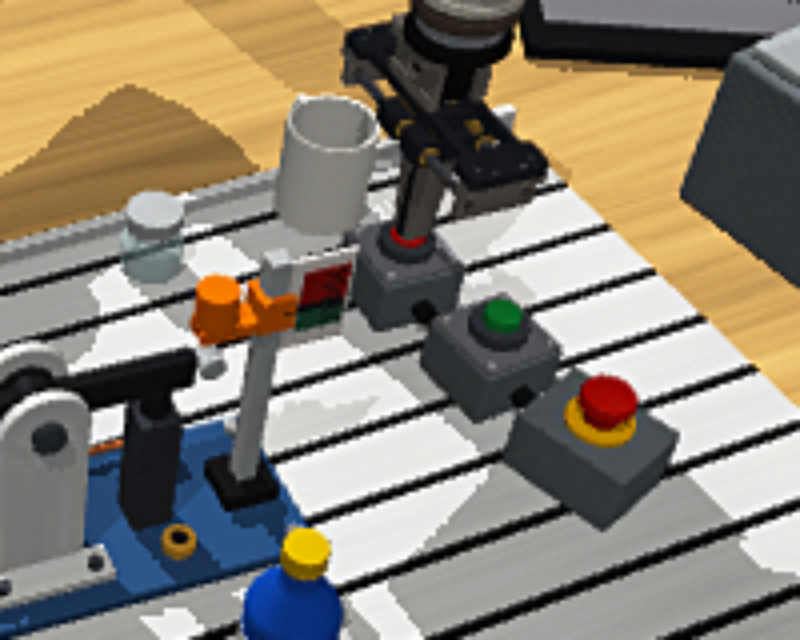

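```bash
python3 - <<'E'
from h import *
p=[.4742,.3450]
bot.line_to([*p,.098],max_speed=.05)
bot.line_to([*p,.22],max_speed=.15)
bot.hold(.3)
print(bot.current_clock(),bot.current_contact_force())
S=bot.read_camera("scene");cv2.imwrite("pics/s6.png",cv2.resize(S["pixels"],None,fx=1.5,fy=1.5))
a=cv2.resize(S["pixels"],None,fx=6,fy=6,interpolation=cv2.INTER_CUBIC);x,y=(proj(S,[.607,.105,.225])*6).astype(int)
for h in(0,.013,.0175):
    q=(proj(S,[.607,.0912,.213+h])+.5)*6; cv2.circle(a,tuple(q.astype(int)),3,(255,0,255),-1)
cv2.imwrite("pics/m6.png",a[y-200:y+200,x-200:x+200])
E
```

```text
40.85 [ 0.38789319 -0.57140571  0.10387118]
```

View pics/s6.png

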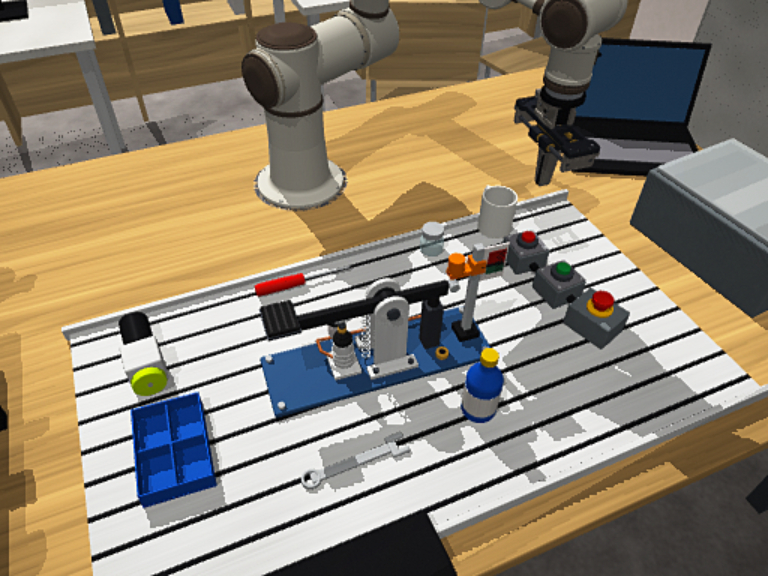

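View pics/m6.png

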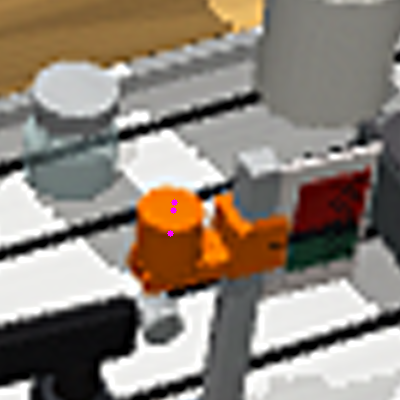

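The dots alone leave the height ambiguous against the 0.013 boundary because of a calibration offset. I'll compare directly with the pre-press picture.

```bash
python3 - <<'E'
from h import *
S=bot.read_camera("scene")
c=[.607,.0912,.213]
now4=cv2.resize(S["pixels"],None,fx=4,fy=4,interpolation=cv2.INTER_CUBIC)
x,y=(proj(S,c)*4).astype(int)
A=cv2.imread("pics/t2.png")[:300,:400]; B=now4[y-150:y+150,x-200:x+200]
def om(im):
    h=cv2.cvtColor(im,cv2.COLOR_BGR2HSV);m=cv2.inRange(h,np.array((7,170,100)),np.array((18,255,255)))
    n,l,st,ce=cv2.connectedComponentsWithStats(m);i=1+np.argmax(st[1:,4]);return st[i],ce[i]
a,b=om(A),om(B);print(a,b)
s=(proj(S,c)-proj(S,[.607,.0912,.233]))[1]*4/20;print("px per mm",s,"rise by top",(a[0][1]-b[0][1])/s,"by centroid",(a[1][1]-b[1][1])/s)
R=B.copy();cv2.imwrite("pics/cmp.png",np.hstack([A,B]))
q=cv2.resize(S["pixels"][155:195,300:345],None,fx=13,fy=13,interpolation=cv2.INTER_NEAREST);cv2.imwrite("pics/needle.png",q)
E
```

```text
(array([ 173,  143,  106,   71, 4698], dtype=int32), array([219.98829289, 177.94827586])) (array([ 174,  122,  110,   71, 4889], dtype=int32), array([222.14276948, 157.28001636]))
px per mm 1.181404301584547 rise by top 17.775455846769777 by centroid 17.494654007170425
```

View pics/cmp.png

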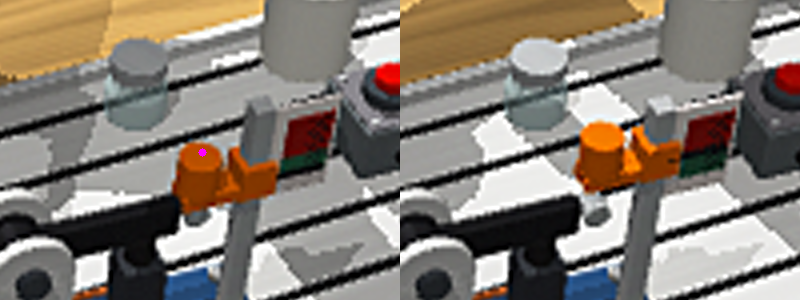

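View pics/needle.png

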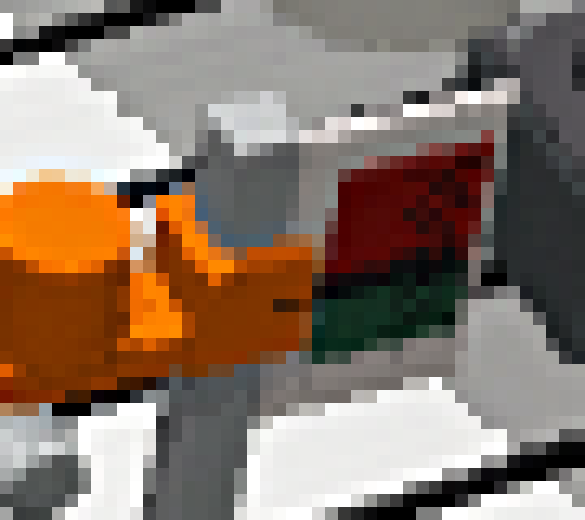

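The marker rose 17.5–17.8 mm against its seated picture. The dark needle line appears low against the scale because the camera looks down at about 45°, so a red reading holds.

```bash
python3 - <<'E'
from workcell import bot
bot.job_done(); print(bot.current_clock())
E
```

```text
the job is handed in; nothing more can be done
the job is handed in; nothing more can be done
```

The free travel came out in the red, so I pressed the red button and handed the job in at about 41 s of the 58 s allowed.

- **Marker down:** I pushed it until it stopped firmly at 213 mm, where it sits on the tail, with a peak force of 7.3 N.
- **Pedal press:** I pressed in 0.5–1 mm steps with a free-travel force of about 6.5 N. I held for 1.2 s at 13.3 N, roughly 6.6 N above that, then eased it back at 12 mm/s.
- **Reading:** The fingers went down 25.5 mm, about 27 mm at the pad centre. The marker was left 17.5–17.8 mm up, measured against the picture of it seated, and the limit is 13 mm.
- **Button:** I pressed red to about 5.9 mm with 6.9 N. The last picture shows it sprung back, the pedal at rest, nothing else visibly moved and the arm clear.

**Checks that disagreed:**
- Taken on its own, the cap's projected position in the final picture put the marker near 14 mm. The same view also read low when the marker was at 0, so I relied on the before-and-after comparison.
- In the scene camera the needle looks close to the red/green boundary. I put that down to the camera looking steeply down on it, and had no level view to confirm it.
- The three cameras' positions for the red button differed by up to about 7 mm. I favoured the wrist camera's.

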